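# Oil the pivot pin, then hold the offset lever level above it

### The arm

A 7-joint arm with a two-finger parallel gripper is mounted at the origin on the work surface. World frame = base frame: x ahead of the robot, y to its left, z up, the work surface at z = 0. Lengths are in m, angles in rad, forces in N, time in s.
With the tool pointing down it reaches from about 0.425 to 0.95 m from the base axis. Payload 16.7 kg.
Tool frame: the origin (TCP) lies midway between the tips of the shut fingers; the grasp point (between the pads) lies 19 mm behind it; z points along the fingers, y is the direction in which the jaws open and shut (so a half turn about z gives the same grasp; the last joint's range is limited). The gripper opens to 94 mm and grips with 3 to 60 N. Pads are 16 mm wide; open, the fingers measure 119 mm over their backs; the gripper's body (75 mm by 177 mm) begins 78 mm behind the grasp point.
Start: joints at [1.177, 0.426, 0.074, 1.606, -0.034, 1.111, -0.067], TCP at [0.163, -0.655, 0.205] pointing down, gripper open.
Joint ranges: [-2.85, 2.85], [-0.5, 2.14], [-1.23, 1.37], [0.21, 2.46], [-1.02, 4.16], [0.16, 2.05], [-2.73, 2.73]. Speed limits (rad/s): [1.89, 1.89, 2.39, 2.39, 3.01, 3.01, 3.01].

### API

Orientations are given as a unit quaternion [x, y, z, w].
In Python, from bench import env gives the robot as it stands. The module is installed in compiled form; this text tells all that it offers.
- The arm moves only by the tool servo_tool, never from a script. Its argument "series" is a list of rows, each a list of 6 numbers: the shift along the tool's x, y, z in mm, then the turn, a rotation vector about the tool's x, y, z in rad. In form: [[tx, ty, tz, ax, ay, az], ...]. A call has 1 to 12 rows; each row is the pose to reach, as a shift and turn from the pose measured when the call began, along the tool's axes at that moment; what a row does not reach only later rows make up. A row lasts 1/8 s, in which the tool goes at most 62.5 mm and 10.7 degrees, less where a joint would pass 70% of its speed; a pose out of reach is approached as far as the arm can. A call with a gripper value outside its range is refused whole. "hand" is the opening, from -1 (shut) to 1 (fully open), set as the call begins (left out, the last holds). The fingers move at their own pace and stop on an object; the grip force is fixed at half the most. Time passes only in rows, so rows that repeat a pose let the fingers close. It gives the time, the measured TCP pose, the force and the opening at its end, in the units of the state.
- env.sense(): the state, without advancing time (a new reading comes with each control period).
- env.capture(name): name is "side" or "top"; returns a dict with "img" (400x640x3 uint8, red, green, blue), "vfov" (degrees; the focal length in pixels is half the picture's height over the tangent of half this angle, whatever the lens; pixels are square), "cx", "cy" (the principal point, pixels), "R" (3x3) and "t" (3): a world point X has camera coordinates R X + t. Camera axes: x right, y down, z forward; pixel columns grow to the right and rows downward; lengths in m; the calibration is good to about 2 mm. A picture is of the moment at which its call begins. There is no depth.
- env.sign_off(): hands the job in, once; it reports no verdict.
Trained networks look in the newest picture that a camera, given by its name, has taken for a name from the list of things; names that differ only in an ending like _2 or _b are one class to them, and where a whole thing is asked for, a point or a joint stands for the part that bears it (a point fixed in the world has none). Each returns a list of dicts, best first, with "confidence" (0 to 1); they miss things now and then, are a little off and sometimes report something else, mostly with a low value. They report only what shows in the picture. A call takes as long as a camera call. They do not tell look-alikes from the thing itself.
- env.masks_of(name, camera): "pixels" (400x640 bool, what is visible of it) and "point" ([column, row] in pixels, amid what is visible of it).
- env.pinpoint(name, camera): "point" ([column, row] in pixels: a listed point, or the origin of a listed thing).
The state is a dict: "time": time; "joint_positions": joint angles; "qd": joint speeds; "joint_efforts": joint torques, N m; "position": TCP position; "tool_rot": TCP orientation; "contact_force": force on the tool from outside, world axes, zero at the start; "ft_torque": the same for the moment, N m; "grip_width": opening from 0.0 (shut) to 1.0 (fully open).
Only numpy, scipy, OpenCV 4.12 (cv2) and the standard library are available. Lean on these libraries where they do the work, as an engineer would, in place of code of your own. Each camera call takes 0.05 s, during which the arm holds its last target. There are 200 camera calls.

### The job

Press the nozzle cap of the canister on the green fixture right down and let it spring back up, which oils the pivot pin. Then pick up the offset lever by its balance point and hold it level above the fixture, with the bore of its hub right over the pin and its thin end over the fork, a few centimetres clear of the pin. Finish while still holding it there, still and carried by the gripper alone, with the other loose things on the table left where they are.

Things in the scene. Friction and masses are not known exactly. Their poses are not given: they have to be found in the camera images.
- pin_top (a point): Centre of the top of the steel pivot pin (diameter 18 mm), 75 mm above the table, on a block 56 x 56 mm, 42 mm high. The fixture is fixed: a dark green base plate 400 x 120 x 12 mm, with canister, pin and fork in one line along it. Axes: x along the plate from the canister through the pin to the fork, z up.
- fork_mid (a point): Middle of the mouth of the fixture's fork at the far end of the base plate, 205 mm from the pin (fixture +x), 62 mm above the table: two upright green cheeks, each 14 mm thick, 40 mm apart.
- cap_top (a point): Centre of the flat top of the round grey nozzle cap (diameter 32 mm) on the bare metal canister (diameter 56 mm) fixed upright on the fixture, 130 mm from the pin on the side away from the fork (fixture -x). The top stands 156 mm above the table when up. A white nozzle stub on the cap, 27 mm from its axis, points at the pin.
- nozzle_cap (a joint): How far the nozzle cap is pressed down, m: 0 = up, 0.008 = right down on its stop (3 N to start it, about 8 N to bottom it); it springs back up when released.
- lever_balance (a point): Balance point (centre of mass seen from above) of the dark cast-iron offset lever (0.6 to 0.9 kg), in mid-bar, 19 mm above the table as it lies: 54 mm from the hub's centre (26 mm out from the hub's rim). The bar is straight, level, 22 mm wide and 22 mm tall (8 to 30 mm above the table). Axes: x along the bar from hub to thin end, y across it, z up.
- lever_hub (a point): Centre of the bore of the lever's round hub, at its underside (on the table as it lies), on the bar's line. Hub: diameter 56 mm, 40 mm tall, vertical through bore of 24 mm. Axes as lever_balance.
- lever_end (a point): Centre of the small round foot (diameter 20 mm) at the lever's thin end, at its underside (on the table as it lies), 205 mm from the hub's centre and 151 mm from the balance point. Axes as lever_balance.
- grout_plug: Small upright grey grout cylinder, diameter 36, 45 tall; origin under its centre (sizes in mm). Leave it alone.
- plunger_tube: White plastic plunger tube lying on the table, 130 long, 26 high; origin under it (sizes in mm). Leave it alone.
- mixing_bowl: Small black mixing bowl, diameter 100, 45 high; origin under its centre (sizes in mm). Leave it alone.
- hex_bolt: Steel bolt standing on its head, 78 high; origin under its centre (sizes in mm). Leave it alone.
- straight_link: Plain straight iron bar without any hub, 190 x 22 x 20; not the lever; origin under its centre (sizes in mm). Leave it alone.
Not all that is in view belongs to the job. Of the things like the part that bears lever_balance, leave any that is yellow; of the rest the larger one is meant.

How it is judged:
By the outcome, as a careful person would: the job done as asked, in the order asked, and still so for the second after the job is handed in, while the arm keeps its last pose, push and grip.
It also fails if it takes over 50 s, if anything falls off the work surface, if the arm or the gripper's body presses on something with over 40 N, if the wrist force passes 120 N, or if a joint passes its speed limit or range.

## Working session

There is one attempt and no reset: what is moved stays moved. The work goes in short steps, Python scripts to look and compute and a tool call to move; the robot and the scene stay as the last step left them, time stands still between calls to the robot, and variables do not carry over. Pictures are saved under pics/ and viewed, about 8 in all and at most 12, crops included, and the job is handed in when it is done.

Besides the shell and the picture viewer there is one more tool, called as name(argument=value, ...), one argument or row to a line, values as JSON. servo_tool: Moves the arm, as the interface text tells. Its arguments: {"type":"object","properties":{"series":{"type":"array"},"hand":{"type":"number"}},"required":["series"]}

```bash
mkdir -p pics
cat > h.py <<'E'
import numpy as np, cv2
from bench import env
def save(c,n): cv2.imwrite(f'pics/{n}.png',c['img'][:,:,::-1])
def ray(c,p):
    f=200/np.tan(np.radians(c['vfov'])/2)
    d=np.array([(p[0]-c['cx'])/f,(p[1]-c['cy'])/f,1.])
    R=np.array(c['R']);t=np.array(c['t'])
    return -R.T@t,R.T@d
def atz(c,p,z):
    o,d=ray(c,p); return o+d*(z-o[2])/d[2]
def proj(c,X):
    f=200/np.tan(np.radians(c['vfov'])/2)
    q=np.array(c['R'])@np.array(X)+np.array(c['t']); return f*q[:2]/q[2]+[c['cx'],c['cy']]
E
python3 - <<'E'
from h import *
Z=dict(pin_top=.075,fork_mid=.062,cap_top=.156,lever_balance=.019,lever_hub=0,lever_end=0,straight_link=0,hex_bolt=0,grout_plug=0,plunger_tube=0,mixing_bowl=0)
for n in('top','side'):
    c=env.capture(n);save(c,n+'0')
    print(n,c['vfov'],c['cx'],c['cy'],-np.array(c['R']).T@c['t'])
    for k,z in Z.items():
        for r in env.pinpoint(k,n)[:3]:
            print(k,round(r['confidence'],2),np.round(r['point']),atz(c,r['point'],z).round(3))
print(env.sense())
E
```

```text
top 43.64806175992299 313.5662380587289 197.52889920532235 [ 0.2547955  -0.09818389  2.10656301]
pin_top 0.59 [268. 168.] [0.573 0.077 0.075]
fork_mid 0.62 [220. 159.] [0.614 0.276 0.062]
cap_top 0.42 [301. 174.] [ 0.534 -0.059  0.156]
lever_balance 0.7 [438. 235.] [ 0.285 -0.624  0.019]
lever_balance 0.54 [376. 253.] [ 0.217 -0.365  0.019]
lever_hub 0.89 [443. 246.] [ 0.239 -0.647  0.   ]
lever_hub 0.82 [368. 210.] [ 0.397 -0.335  0.   ]
lever_hub 0.56 [384. 248.] [ 0.234 -0.4    0.   ]
lever_end 0.92 [428. 203.] [ 0.424 -0.591  0.   ]
lever_end 0.82 [352. 160.] [ 0.609 -0.273  0.   ]
lever_end 0.68 [354. 269.] [ 0.151 -0.272  0.   ]
straight_link 0.84 [177. 215.] [0.389 0.469 0.   ]
hex_bolt 0.37 [396. 221.] [ 0.35  -0.455  0.   ]
grout_plug 0.41 [313. 222.] [ 0.35  -0.102  0.   ]
plunger_tube 0.61 [362. 197.] [ 0.452 -0.313  0.   ]
plunger_tube 0.54 [225. 236.] [0.297 0.265 0.   ]
mixing_bowl 0.74 [181. 165.] [0.602 0.456 0.   ]
mixing_bowl 0.6 [272. 169.] [0.579 0.068 0.   ]
side 57.63551294371932 322.8585253327639 198.1691871874126 [ 0.37205804 -1.00899084  0.72945045]
pin_top 0
[... 896 characters left out ...]
2, 'joint_positions': array([ 1.17750456,  0.42612971,  0.07387616,  1.60598095, -0.03410163,
        1.11077827, -0.06707567]), 'qd': array([ 0.00180321,  0.00103215, -0.00063311, -0.00289839, -0.00098963,
        0.0009951 , -0.00020378]), 'joint_efforts': array([ 3.47136793e-04, -9.35520172e+01,  3.66406381e+00, -4.54543018e+01,
       -4.88880649e-02,  1.30824430e-02,  4.39911787e-05]), 'position': array([ 0.16292782, -0.65501938,  0.20545466]), 'tool_rot': array([ 9.92580616e-01,  1.21588320e-01,  1.66158140e-05, -2.27152756e-05]), 'contact_force': array([-0.39385146, -0.19851276,  0.04056166]), 'ft_torque': array([ 0.04260383,  0.01426268, -0.05596454]), 'grip_width': 1.00160923703981}
```

View pics/top0.png

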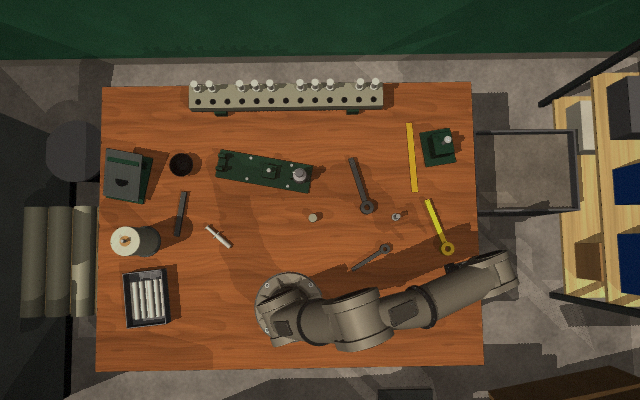

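View pics/side0.png

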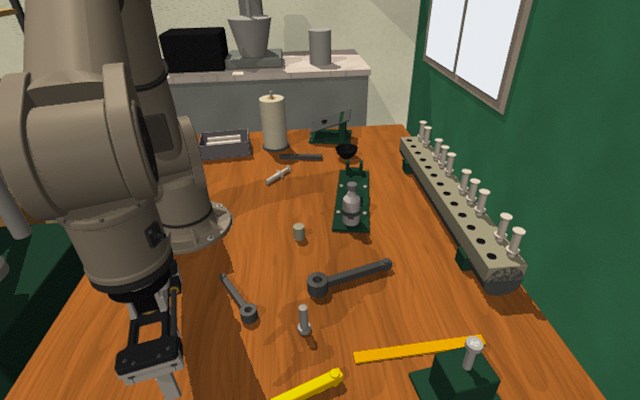

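The top view shows the fixture at (265,171), with the cap at (299,174). The meant lever, dark and larger, has its hub at (368,207) and its end at (352,160). The smaller dark lever at (372,257) and the yellow one at (440,228) are not it. Next I fit the poses using both cameras.

```bash
cat > fit.py <<'E'
from h import *
from scipy.optimize import least_squares
FX={'cap_top':(-.130,.156),'pin_top':(0,.075),'fork_mid':(.205,.062)}
LV={'lever_hub':(0,0.),'lever_balance':(.054,.019),'lever_end':(.205,0.)}
def pts(m,p):
    u=np.array([np.cos(p[2]),np.sin(p[2])])
    return {k:np.r_[p[:2]+u*s,z] for k,(s,z) in m.items()}
def fit(m,p0,cams,tol=15):
    obs=[]
    for n,c in cams.items():
        P=pts(m,p0)
        for k in m:
            b=[(np.linalg.norm(r['point']-proj(c,P[k])),tuple(r['point'])) for r in env.pinpoint(k,n)]
            b=[x for x in b if x[0]<tol]
            if b: obs.append((c,n,k,np.array(min(b)[1])))
    f=lambda p:np.concatenate([proj(c,pts(m,p)[k])-o for c,n,k,o in obs])
    r=least_squares(f,p0,loss='soft_l1',x_scale=[.01,.01,.05])
    for (c,n,k,o),e in zip(obs,f(r.x).reshape(-1,2)): print(n,k,e.round(1))
    return r.x
E
python3 - <<'E'
from fit import *
cams={n:env.capture(n) for n in('top','side')}
F=fit(FX,[.573,.09,1.37],cams);L=fit(LV,[.4,-.336,.31],cams)
print(F,L)
out=[]
for n,box in (('top',(210,140,390,220)),('side',(290,160,400,310))):
    c=cams[n];x0,y0,x1,y1=box;s=4
    im=cv2.resize(c['img'][y0:y1,x0:x1,::-1],None,fx=s,fy=s,interpolation=cv2.INTER_CUBIC)
    for m,p in((FX,F),(LV,L)):
        for k,X in pts(m,p).items():
            q=(proj(c,X)-[x0,y0]+.5)*s
            cv2.circle(im,tuple(int(v) for v in q),3,(0,0,255),1)
            cv2.drawMarker(im,tuple(int(v) for v in q),(0,255,255),cv2.MARKER_CROSS,9,1)
    cv2.imwrite(f'pics/{n}1.png',im)
E
```

```text
top pin_top [-0.4  1.1]
top fork_mid [-1.2 -0.2]
side cap_top [-0.1  1.1]
side pin_top [0.8 4. ]
top lever_hub [ 0.2 -0.5]
top lever_balance [0.5 2.5]
top lever_end [-1.   0.8]
side lever_hub [ 1.2 -0.3]
side lever_balance [-0.5 -0.6]
side lever_end [0.4 1.4]
[0.56060026 0.07013951 1.2945271 ] [ 0.40400341 -0.33533936  0.33506317]
```

View pics/top1.png

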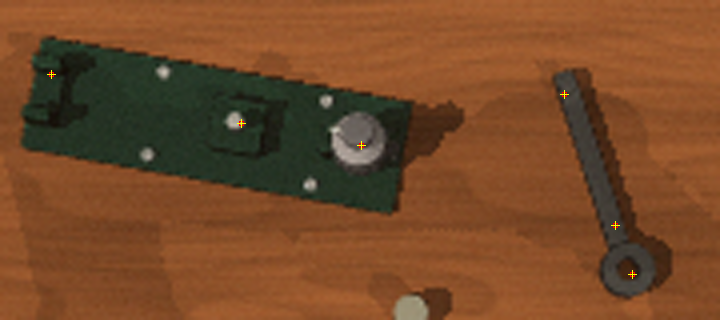

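View pics/side1.png

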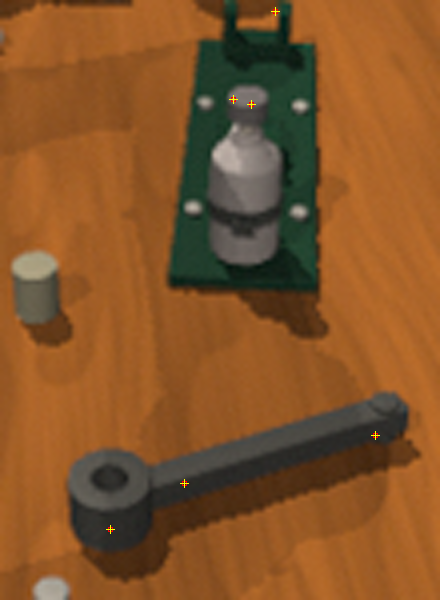

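The overlay puts the lever fit about 1 px off. The fixture fit is wrong, because the fork point in the side view sits on one cheek and the pin is hidden behind the canister. I'll refit using the hand-read pixels: pin (234,121), cap (356,130) and the plate corners in the top crop.

Run:
```python
from fit import *
T=env.capture('top');S=env.capture('side')
for n in('top','side'):
  for k in('cap_top','fork_mid','pin_top'):
    print(n,k,[(round(r['confidence'],2),np.round(r['point'],1)) for r in env.pinpoint(k,n)][:3])
t=lambda u,v:np.array([210+u/4-.5,140+v/4-.5]); s=lambda u,v:np.array([290+u/4-.5,160+v/4-.5])
# local pts; offset d of plate centre along x
C=[(T,t(43,37),(.2,-.06)),(T,t(411,100),(-.2,-.06)),(T,t(396,213),(-.2,.06)),(T,t(22,148),(.2,.06)),
   (S,s(200,42),(.2,.06)),(S,s(314,45),(.2,-.06))]
P=[(T,t(234,121),(0,.075)),(T,t(356,130),(-.13,.156)),(S,s(248,93),(-.13,.156))]
def res(p):
    x,y,a,d=p;u=np.array([np.cos(a),np.sin(a)]);v=np.array([-u[1],u[0]]);r=[]
    for c,o,(lx,ly) in C: r.append(proj(c,np.r_[p[:2]+u*(lx+d)+v*ly,.012])-o)
    for c,o,(lx,z) in P: r.append(proj(c,np.r_[p[:2]+u*lx,z])-o)
    return np.array(r)
best=min((least_squares(lambda p:res(p*1).ravel(),[.57,.08,1.37,.03],x_scale=[.01,.01,.05,.01],loss='soft_l1') for _ in [0]),key=lambda r:r.cost)
print(best.x,'\n',res(best.x).round(1))
print({k:v.round(4) for k,v in pts(FX,best.x).items()})
# lever by hand: hub bore top z=.04; end top?
print('hub',atz(T,t(627,268),.04),atz(S,s(109,478),.04))
L=[]
for c,o in((T,t(627,268)),(S,s(109,478))): L.append((c,o,(0,.04)))
```

```text
top cap_top [(0.4, array([298.7, 174.2]))]
top fork_mid [(0.69, array([219.5, 160.7])), (0.61, array([302. , 174.4]))]
top pin_top [(0.76, array([268. , 170.3]))]
side cap_top [(0.57, array([351.9, 181.3])), (0.25, array([385. , 268.8]))]
side fork_mid [(0.56, array([351.3, 160.5]))]
side pin_top [(0.85, array([352.9, 178.5]))]
[0.56392013 0.07861406 1.38373234 0.02197077] 
 [[-0.   0.4]
 [ 0.7  0.6]
 [-0.4  0.1]
 [-0.1  0.3]
 [-0.1 -0.3]
 [ 0.6 -0.3]
 [-0.2 -0.2]
 [-0.1  0.1]
 [ 0.8  0.5]]
{'cap_top': array([ 0.5397, -0.0491,  0.156 ]), 'pin_top': array([0.5639, 0.0786, 0.075 ]), 'fork_mid': array([0.602, 0.28 , 0.062])}
hub [ 0.40832759 -0.32573841  0.04      ] [ 0.40441744 -0.32818593  0.04      ]
```

servo_tool(
  series=[
    [20,-20,-10,0,0,0],
    [60,-58,-20,0,0,0],
    [105,-102,-20,0,0,0],
    [150,-146,-20,0,0,0],
    [195,-190,-20,0,0,0],
    [240,-233,-20,0,0,0],
    [285,-277,-20,0,0,0],
    [330,-321,-20,0,0,0],
    [375,-364,-20,0,0,0],
    [420,-408,-20,0,0,0],
    [465,-452,-20,0,0,0],
    [500,-485,-20,0,0,0],
  ],
  hand=-1,
)

```text
time: 3.8
position: [0.5321, -0.0613, 0.2258]
tool_rot: [0.993, 0.122, 0.0, -0.0]
contact_force: [0.4, -0.4, -0.0]
grip_width: 0.008
```

servo_tool(
  series=[
    [10,-10,20,0,0,0],
    [11,-10,48,0,0,0],
    [11,-10,51,0,0,0],
    [11,-10,51,0,0,0],
  ],
)

```text
time: 4.3
position: [0.5405, -0.0492, 0.1754]
tool_rot: [0.993, 0.122, 0.001, 0.0]
contact_force: [0.3, -0.6, 0.6]
grip_width: 0.01
```

Run:
```python
from fit import *
T=env.capture('top');S=env.capture('side');st=env.sense();print(st['position'],st['contact_force'])
a=cv2.resize(T['img'][135:225,230:380,::-1],None,fx=4,fy=4,interpolation=cv2.INTER_CUBIC)
b=cv2.resize(S['img'][120:230,300:400,::-1],None,fx=5,fy=5,interpolation=cv2.INTER_CUBIC)
q=(proj(S,st['position'])-[300,120]+.5)*5;cv2.drawMarker(b,tuple(int(v) for v in q),(0,255,255),0,9,1)
cv2.imwrite('pics/p2.png',b)
print(proj(S,st['position']),env.pinpoint('cap_top','side')[:1])
```

```text
[ 0.54087998 -0.04930351  0.17596728] [0.09836474 0.15430471 0.09656409]
[352.87143062 177.64440015] [{'point': [351.6, 181.4], 'confidence': 0.46}]
```

View pics/p2.png

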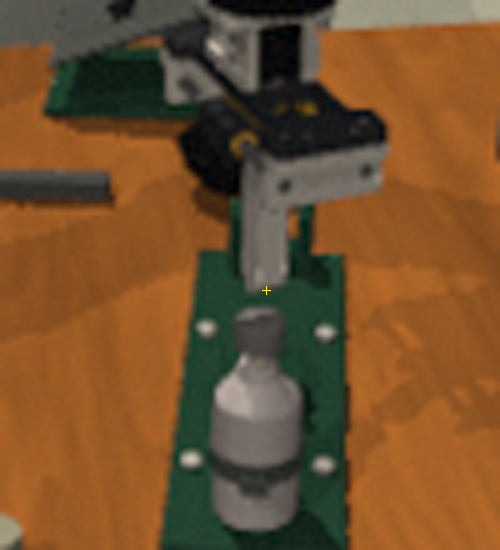

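The fingertip, at (266,290) in the crop, sits about 1.4 px (3–4 mm in +x) right of the cap centre (259,317). I'll correct that and press.

servo_tool(
  series=[
    [-3,-1,10,0,0,0],
    [-3,-1,18,0,0,0],
    [-3,-1,22,0,0,0],
    [-3,-1,26,0,0,0],
    [-3,-1,28,0,0,0],
    [-3,-1,28,0,0,0],
  ],
)

```text
time: 5.2
position: [0.5375, -0.0491, 0.1482]
tool_rot: [0.993, 0.122, 0.001, 0.0]
contact_force: [-6.4, -1.1, 11.5]
grip_width: 0.005
```

servo_tool(
  series=[
    [0,0,2,0,0,0],
    [0,0,2.5,0,0,0],
    [0,0,2.5,0,0,0],
  ],
)

```text
time: 5.58
position: [0.5378, -0.0491, 0.1478]
tool_rot: [0.993, 0.122, 0.001, 0.001]
contact_force: [-15.0, -0.5, 39.9]
grip_width: 0.003
```

Force rises to 40 N with no further travel, so the cap is on its stop. Releasing.

servo_tool(
  series=[
    [0,0,-10,0,0,0],
    [0,0,-30,0,0,0],
    [0,0,-60,0,0,0],
    [0,0,-60,0,0,0],
  ],
  hand=-1,
)

```text
time: 6.08
position: [0.5388, -0.0489, 0.2096]
tool_rot: [0.993, 0.122, 0.003, 0.001]
contact_force: [-0.5, -0.2, -1.3]
grip_width: 0.003
```

Run:
```python
from fit import *
T=env.capture('top');S=env.capture('side');st=env.sense();print(st['position'],st['joint_positions'])
print('cap side',[r['point'] for r in env.pinpoint('cap_top','side')])
cams={'top':T,'side':S}
print(fit(LV,[.404,-.333,.32],cams))
# mask-based: axis from both cameras
for n,c in cams.items():
  for r in env.masks_of('lever_hub',n):
    m=r['pixels'];ys,xs=np.nonzero(m); P=np.array([atz(c,(x,y),.02)[:2] for x,y in zip(xs,ys)])
    ce=P.mean(0);u=np.linalg.svd(P-ce,full_matrices=False)[2][0];u*=np.sign(u[0]);pr=(P-ce)@u
    print(n,round(r['confidence'],2),len(xs),ce.round(3),'ang',np.arctan2(u[1],u[0]).round(3),'ends',(ce+u*pr.min()).round(3),(ce+u*pr.max()).round(3))
a=cv2.resize(T['img'][150:220,335:385,::-1],None,fx=8,fy=8,interpolation=cv2.INTER_CUBIC)
b=cv2.resize(S['img'][250:305,300:400,::-1],None,fx=4,fy=4,interpolation=cv2.INTER_CUBIC)
d=cv2.resize(S['img'][165:230,300:400,::-1],None,fx=4,fy=4,interpolation=cv2.INTER_CUBIC)
o=np.zeros((560,800,3),np.uint8);o[:560,:400]=a;o[:220,400:]=b;o[220:480,400:]=d
cv2.imwrite('pics/l3.png',o)
```

```text
[ 0.5375934  -0.04905668  0.20752094] [ 0.30922283  0.22763575 -0.39075136  1.88888154  0.10141419  1.04138496
 -1.45049623]
cap side [[350.3, 182.0]]
top lever_hub [-0.1  0.5]
top lever_balance [-0.9  0.5]
top lever_end [-0.1  1.9]
side lever_hub [-0.   0.3]
side lever_balance [0.4 0.4]
side lever_end [ 1.6 -0.3]
[ 0.40448052 -0.33373512  0.29839255]
top 0.66 221 [ 0.204 -0.35 ] ang -1.019 ends [ 0.149 -0.261] [ 0.246 -0.417]
top 0.63 389 [ 0.486 -0.305] ang 0.293 ends [ 0.382 -0.336] [ 0.618 -0.265]
top 0.6 434 [ 0.307 -0.628] ang 0.371 ends [ 0.204 -0.668] [ 0.437 -0.577]
side 0.85 679 [ 0.206 -0.362] ang -1.041 ends [ 0.145 -0.259] [ 0.246 -0.432]
side 0.75 919 [ 0.375 -0.601] ang 0.287 ends [ 0.294 -0.625] [ 0.437 -0.582]
side 0.74 1156 [ 0.476 -0.308] ang 0.296 ends [ 0.374 -0.339] [ 0.618 -0.265]
```

View pics/l3.png

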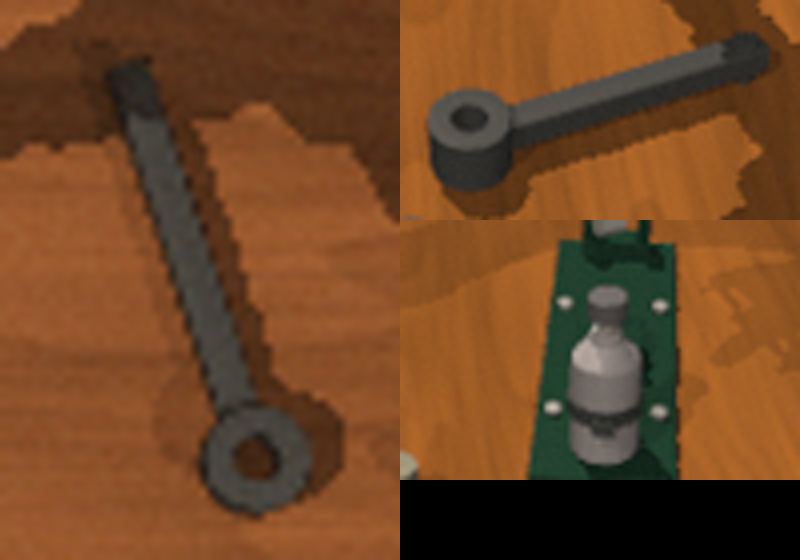

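The cap has sprung back up. The lever hub is at about (0.406,-0.329) with the bar angle at 0.294, and the balance point is at about (0.458,-0.313). Moving above it.

servo_tool(
  series=[
    [-10,17,0,0,0,0],
    [-34,57,0,0,0,-0.01],
    [-58,97,0,0,0,-0.02],
    [-82,137,0,0,0,-0.03],
    [-106,177,10,0,0,-0.04],
    [-130,217,50,0,0,-0.05],
    [-141,237,100,0,0,-0.05],
    [-141,237,128,0,0,-0.05],
    [-141,237,128,0,0,-0.05],
  ],
  hand=1,
)

```text
time: 7.75
position: [0.457, -0.3125, 0.0779]
tool_rot: [0.989, 0.146, -0.0, -0.001]
contact_force: [0.2, 0.9, 0.9]
grip_width: 0.929
```

Run:
```python
from fit import *
S=env.capture('side');st=env.sense();print(st['position'],st['tool_rot'],st['grip_width'])
b=cv2.resize(S['img'][210:310,290:410,::-1],None,fx=6,fy=6,interpolation=cv2.INTER_CUBIC)
P=st['position'].copy()
for X,col in((P,(0,255,255)),(np.r_[P[:2],.03],(0,0,255)),(np.r_[.406,-.329,.04],(255,255,0))):
    q=(proj(S,X)-[290,210]+.5)*6;cv2.drawMarker(b,tuple(int(v) for v in q),col,0,12,1)
cv2.imwrite('pics/l4.png',b)
```

```text
[ 0.45812115 -0.31280272  0.07957462] [9.89199054e-01 1.46577279e-01 5.48183057e-04 1.81663473e-04] 0.9671943359690339
```

View pics/l4.png

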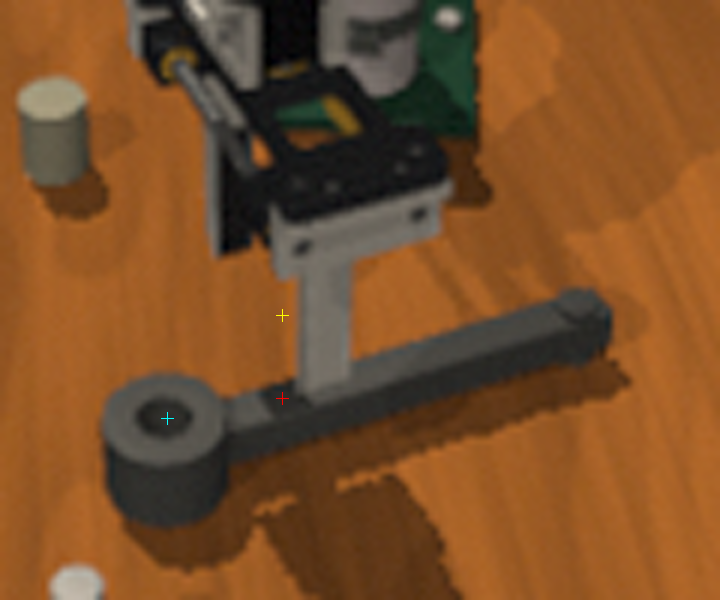

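The hub mark lands within 0.5 px of the bore (164,417) and the near finger clears the bar. Going down to grasp.

servo_tool(
  series=[
    [-1,0,25,0,0,0],
    [-1,0,55,0,0,0],
    [-1,0,70,0,0,0],
    [-1,0,73,0,0,0],
    [-1,0,73,0,0,0],
  ],
  hand=1,
)

```text
time: 8.43
position: [0.4579, -0.3133, 0.0075]
tool_rot: [0.989, 0.147, 0.001, 0.001]
contact_force: [0.2, -0.6, 0.2]
grip_width: 1.0
```

servo_tool(
  series=[
    [0,0,0,0,0,0],
    [0,0,0,0,0,0],
    [0,0,0,0,0,0],
    [0,0,0,0,0,0],
    [0,0,0,0,0,0],
    [0,0,0,0,0,0],
    [0,0,0,0,0,0],
    [0,0,0,0,0,0],
  ],
  hand=-1,
)

```text
time: 9.43
position: [0.4579, -0.3135, 0.0075]
tool_rot: [0.989, 0.147, 0.001, 0.001]
contact_force: [0.4, -1.4, -1.6]
grip_width: 0.236
```

servo_tool(
  series=[
    [0,0,-5,0,0,0],
    [0,0,-15,0,0,0],
    [0,0,-30,0,0,0],
    [0,0,-40,0,0,0],
    [0,0,-40,0,0,0],
    [0,0,-40,0,0,0],
  ],
)

```text
time: 10.18
position: [0.4577, -0.3134, 0.0474]
tool_rot: [0.989, 0.147, 0.001, 0.001]
contact_force: [0.4, 0.3, -6.4]
grip_width: 0.228
```

Run:
```python
from fit import *
S=env.capture('side')
for _ in range(4): env.capture('top');st=env.sense();print(st['position'].round(4),st['contact_force'].round(2),st['ft_torque'].round(3),st['grip_width'])
from scipy.spatial.transform import Rotation as Ro
print(Ro.from_quat(st['tool_rot']).as_matrix().round(3))
b=cv2.resize(S['img'][190:310,290:410,::-1],None,fx=5,fy=5,interpolation=cv2.INTER_CUBIC)
cv2.imwrite('pics/l5.png',b)
```

```text
[ 0.4576 -0.3133  0.0471] [-0.69  0.63 -6.08] [ 0.058  0.006 -0.023] 0.22875612356289074
[ 0.4576 -0.3133  0.0471] [ 0.17 -0.06 -6.48] [0.016 0.014 0.014] 0.23332234627134438
[ 0.4576 -0.3133  0.0471] [ 0.62  0.03 -6.21] [ 0.013 -0.018 -0.059] 0.23098397938193216
[ 0.4576 -0.3133  0.0472] [-0.21  0.4  -7.62] [ 0.014 -0.019  0.005] 0.23035516829805253
[[ 0.957  0.29   0.002]
 [ 0.29  -0.957 -0.001]
 [ 0.001  0.001 -1.   ]]
```

View pics/l5.png

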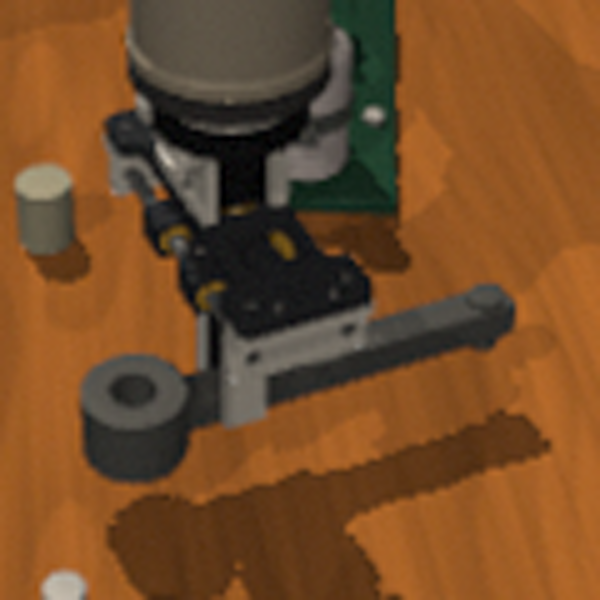

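The lever is held level with the gripper carrying about 6.5 N. Raising it above the cap height, then carrying it over and turning it +1.09 rad.

servo_tool(
  series=[
    [0,0,-8,0,0,0],
    [0,0,-28,0,0,0],
    [0,0,-55,0,0,0],
    [0,0,-85,0,0,0],
    [0,0,-115,0,0,0],
    [2,-4,-145,0,0,-0.02],
    [8,-14,-168,0,0,-0.05],
    [18,-29,-180,0,0,-0.1],
    [30,-49,-183,0,0,-0.15],
    [43,-70,-183,0,0,-0.21],
    [56,-91,-183,0,0,-0.27],
    [69,-112,-183,0,0,-0.33],
  ],
)

```text
time: 11.92
position: [0.4912, -0.184, 0.2297]
tool_rot: [0.951, 0.309, 0.0, 0.0]
contact_force: [0.5, 0.3, -5.7]
grip_width: 0.23
```

```bash
cat > go.py <<'E'
import sys
from h import *
from scipy.spatial.transform import Rotation as Ro
st=env.sense();R=Ro.from_quat(st['tool_rot'])
x,y,z,a=map(float,sys.argv[1:5])
G=Ro.from_matrix(np.array([[np.cos(a),np.sin(a),0],[np.sin(a),-np.cos(a),0],[0,0,-1]]))
print(st['time'],st['position'].round(4),st['joint_positions'].round(2),st['grip_width'])
print('shift mm',(R.inv().apply(np.array([x,y,z])-st['position'])*1000).round(1),'turn',(R.inv()*G).as_rotvec().round(3))
E
python3 go.py .574 .132 .23 1.384
```

```text
11.925 [ 0.4912 -0.184   0.2297] [ 0.56  0.18 -0.36  1.89  0.07  1.08 -0.77] 0.2296629494269002
shift mm [ 252.9 -206.8   -0.3] turn [ 0.001 -0.    -0.755]
```

servo_tool(
  series=[
    [8,-6,0,0,0,-0.03],
    [28,-23,0,0,0,-0.09],
    [53,-43,0,0,0,-0.17],
    [79,-65,0,0,0,-0.25],
    [105,-86,0,0,0,-0.33],
    [131,-107,0,0,0,-0.41],
    [157,-128,0,0,0,-0.49],
    [183,-150,0,0,0,-0.57],
    [209,-171,0,0,0,-0.64],
    [233,-190,0,0,0,-0.71],
    [248,-203,0,0,0,-0.75],
    [253,-207,0,0,0,-0.755],
  ],
)

```text
time: 13.42
position: [0.5738, 0.1338, 0.2295]
tool_rot: [0.769, 0.639, 0.0, 0.0]
contact_force: [0.5, -0.8, -6.1]
grip_width: 0.231
```

```bash
python3 go.py .574 .132 .1175 1.384
```

```text
13.425 [0.5738 0.1338 0.2295] [ 0.17  0.33 -0.63  1.75  0.21  1.14 -0.71] 0.23115350053078002
shift mm [ -1.8   0.5 112. ] turn [ 0.001 -0.     0.002]
```

servo_tool(
  series=[
    [0,0,10,0,0,0],
    [-1,0,30,0,0,0],
    [-2,0,55,0,0,0],
    [-2,0,80,0,0,0],
    [-2,0,100,0,0,0],
    [-2,0,110,0,0,0],
    [-2,0,112,0,0,0],
    [-2,0,112,0,0,0],
  ],
)

```text
time: 14.42
position: [0.5738, 0.1321, 0.118]
tool_rot: [0.769, 0.639, 0.001, 0.0]
contact_force: [0.7, 1.6, -5.5]
grip_width: 0.233
```

Run:
```python
from fit import *
S=env.capture('side');T=env.capture('top');st=env.sense();print(st['time'],st['position'].round(4),st['tool_rot'].round(3),st['contact_force'].round(1))
for n in('top','side'):
  for k in('lever_hub','lever_end','lever_balance','pin_top','fork_mid'): print(n,k,[(round(r['confidence'],2),r['point']) for r in env.pinpoint(k,n)])
a=cv2.resize(T['img'][140:200,205:325,::-1],None,fx=6,fy=6,interpolation=cv2.INTER_CUBIC)
b=cv2.resize(S['img'][110:215,310:400,::-1],None,fx=5,fy=5,interpolation=cv2.INTER_CUBIC)
u=np.array([np.cos(1.384),np.sin(1.384)]);p=np.array([.5639,.0786])
for c,im,o,s in((T,a,(205,140),6),(S,b,(310,110),5)):
  for X in(np.r_[p,.15],np.r_[p+.205*u,.14],np.r_[p,.11],):
    q=(proj(c,X)-o+.5)*s;cv2.drawMarker(im,tuple(int(v) for v in q),(0,255,255),0,12,1)
cv2.imwrite('pics/a6.png',a);cv2.imwrite('pics/b6.png',b)
```

```text
14.525 [0.5739 0.1321 0.1183] [0.769 0.639 0.001 0.   ] [ 0.6  0.5 -5. ]
top lever_hub [(0.83, [445.7, 248.6]), (0.59, [382.9, 251.2])]
top lever_end [(0.7, [429.1, 200.7]), (0.67, [219.4, 163.2]), (0.56, [353.8, 268.8])]
top lever_balance [(0.94, [440.9, 235.3]), (0.59, [379.0, 252.7])]
top pin_top [(0.92, [270.5, 168.2])]
top fork_mid [(0.56, [221.1, 162.3])]
side lever_hub [(0.76, [349.4, 175.6]), (0.69, [246.4, 317.1])]
side lever_end [(0.91, [352.2, 147.2]), (0.59, [225.5, 279.1]), (0.58, [336.3, 379.7]), (0.28, [298.3, 154.1])]
side lever_balance [(0.84, [353.5, 160.8]), (0.8, [240.8, 304.4])]
side pin_top [(0.6, [354.0, 182.2])]
side fork_mid [(0.94, [355.3, 161.2])]
```

View pics/a6.png

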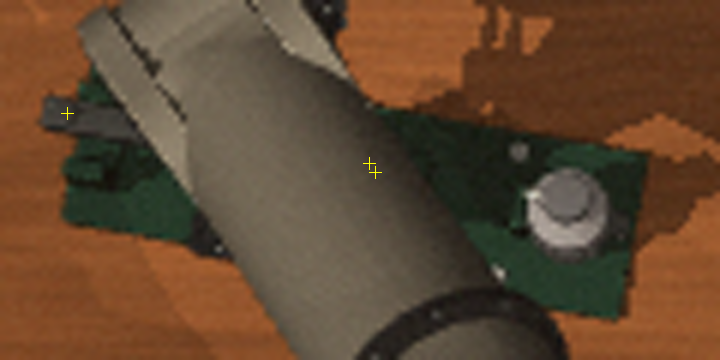

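View pics/b6.png

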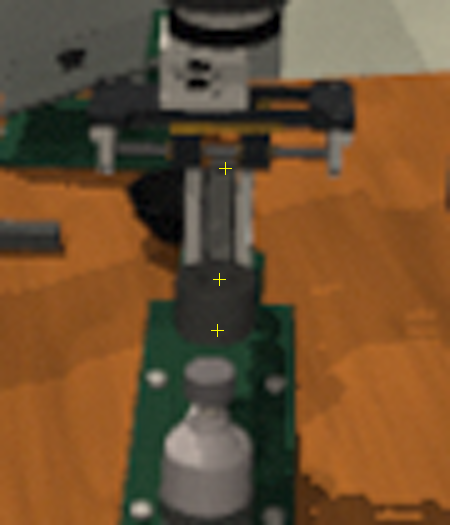

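The side crop shows the hub at x 176–254 with its bottom edge at y≈342, right of and slightly behind the prediction. In the top crop the lever tip is at x≈43. Both suggest the hub sits a few mm too far toward the fork, so I'll quantify it.

```bash
cat > chk.py <<'E'
from fit import *
S=env.capture('side');ms=env.masks_of('lever_hub','side');T=env.capture('top');mt=env.masks_of('lever_hub','top')
st=env.sense();print(st['position'].round(4))
a0=1.384;u=np.array([np.cos(a0),np.sin(a0)]);v=np.array([-u[1],u[0]])
for r in ms:
    y,x=np.nonzero(r['pixels'])
    if abs(x.mean()-353)<15 and y.mean()<190:
        print('side mask conf',r['confidence'],'u',x.min(),x.max(),'v',y.min(),y.max())
print('side col 352',[(k,int(S['img'][k,352].sum())) for k in range(158,186)])
print('side row 172',[(k,int(S['img'][172,k].sum())) for k in range(340,366)])
for r in mt:
    y,x=np.nonzero(r['pixels'])
    if x.mean()<330: print('top mask',r['confidence'],x.min(),x.max(),y.min(),y.max())
print('top row',[(k,T['img'][158,k].tolist()) for k in range(208,217)])
th=np.linspace(0,2*np.pi,72);C=np.c_[np.cos(th),np.sin(th)]
zb=st['position'][2]-.0075
for d in(0,.003,.006,.009):
    h=st['position'][:2]-u*(.0552-d)
    q=np.array([proj(S,np.r_[h+.028*c,z]) for c in C for z in(zb,zb+.04)])
    e=np.array([proj(T,np.r_[h+u*.205+.01*c,z]) for c in C for z in(zb+.0,zb+.03)])
    print(d,'hub',h.round(4),'side u',q[:,0].min().round(1),q[:,0].max().round(1),'v',q[:,1].min().round(1),q[:,1].max().round(1),'top end u',e[:,0].min().round(1),'v',e[:,1].min().round(1),e[:,1].max().round(1))
E
python3 chk.py
python3 - <<'E'
import sys;sys.path.insert(0,'.')
from h import *
T=env.capture('top')
h=atz(T,(366.4,206.6),.04)
for z in(.02,.03): print(h,atz(T,(350.1,157.25),z), np.linalg.norm((h-atz(T,(350.1,157.25),z))[:2]))
im=cv2.imread('pics/top0.png')
print([(r,im[r,350].tolist()) for r in range(153,162)])
E
```

```text
[0.5735 0.132  0.1175]
side mask conf 0.88 u 344 360 v 142 179
side col 352 [(158, 200), (159, 199), (160, 199), (161, 179), (162, 125), (163, 135), (164, 145), (165, 136), (166, 143), (167, 128), (168, 142), (169, 153), (170, 140), (171, 142), (172, 138), (173, 142), (174, 136), (175, 135), (176, 138), (177, 145), (178, 133), (179, 137), (180, 136), (181, 230), (182, 338), (183, 331), (184, 334), (185, 331)]
side row 172 [(340, 130), (341, 118), (342, 126), (343, 134), (344, 113), (345, 110), (346, 116), (347, 128), (348, 134), (349, 138), (350, 138), (351, 140), (352, 138), (353, 143), (354, 143), (355, 134), (356, 130), (357, 121), (358, 119), (359, 105), (360, 86), (361, 74), (362, 63), (363, 59), (364, 93), (365, 119)]
top row [(208, [140, 81, 42]), (209, [138, 77, 40]), (210, [144, 83, 46]), (211, [142, 81, 42]), (212, [86, 75, 66]), (213, [66, 62, 58]), (214, [65, 63, 56]), (215, [64, 60, 56]), (216, [65, 61, 56])]
0 hub [0.5632 0.0777] side u 344.8 361.5 v 161.8 179.8 top end u 213.4 v 156.1 162.3
0.003 hub [0.5638 0.0807] side u 344.9 361.5 v 161.4 179.4 top end u 212.6 v 156.0 162.2
0.006 hub [0.5644 0.0836] side u 344.9 361.5 v 161.0 179.0 top end u 211.9 v 155.9 162.1
0.009 hub [0.5649 0.0866] side u 344.9 361.5 v 160.6 178.5 top end u 211.2 v 155.8 162.0
[ 0.40790187 -0.32635044  0.04      ] [ 0.61968234 -0.26497505  0.02      ] 0.22049468588223325
[ 0.40790187 -0.32635044  0.04      ] [ 0.6179336  -0.26417569  0.03      ] 0.21904114915649428
[(153, [49, 93, 164]), (154, [47, 91, 158]), (155, [48, 89, 150]), (156, [47, 89, 154]), (157, [43, 79, 138]), (158, [60, 67, 76]), (159, [49, 55, 61]), (160, [60, 67, 70]), (161, [59, 64, 72])]
```

```bash
cat > sil.py <<'E'
from fit import *
from scipy.optimize import minimize
th=np.linspace(0,2*np.pi,48);C=np.c_[np.cos(th),np.sin(th)]
def hull(im,c,X,o,s):
    q=np.array([proj(c,x) for x in X]);q=((q-o+.5)*s*16).astype(np.int32)
    cv2.fillConvexPoly(im,cv2.convexHull(q),1.,shift=4)
def render(c,p,box,s=8):
    x0,y0,x1,y1=box;im=np.zeros(((y1-y0)*s,(x1-x0)*s),np.float32);o=np.array([x0,y0])
    u=np.array([np.cos(p[2]),np.sin(p[2])]);v=np.array([-u[1],u[0]]);h=np.array(p[:2])
    hull(im,c,[np.r_[h+.028*k,z] for k in C for z in(0,.04)],o,s)
    hull(im,c,[np.r_[h+u*l+v*w,z] for l in(.02,.205) for w in(-.011,.011) for z in(.008,.03)],o,s)
    hull(im,c,[np.r_[h+u*.205+.01*k,z] for k in C for z in(0,.03)],o,s)
    return cv2.resize(im,(x1-x0,y1-y0),interpolation=cv2.INTER_AREA)
box={'top':(340,148,384,220),'side':(300,250,400,308)}
W={}
cams={n:env.capture(n) for n in box}
for n in box:
    x0,y0,x1,y1=box[n];im=cv2.imread(f'pics/{n}0.png')[y0:y1,x0:x1].astype(float)
    sat=(im.max(2)-im.min(2))/(im.max(2)+1)
    W[n]=np.clip((.5-sat)/.3,0,1).astype(np.float32)   # iron grey vs brown wood
    if n=='side': W[n][:,:5]=0;W[n][50:,:15]=0
    if n=='top': # fill bore
        pass
def cost(p,names):
    t=0
    for n in names:
        r=render(cams[n],p,box[n]);m=np.ones_like(r)
        q=proj(cams[n],np.r_[p[:2],.035])-box[n][:2]  # ignore bore
        yy,xx=np.mgrid[:r.shape[0],:r.shape[1]];m[np.hypot(xx-q[0],yy-q[1])<4.5]=0
        t+=((r-W[n])**2*m).sum()
    return t
for names in(('top',),('side',),('top','side')):
    r=minimize(cost,[.406,-.329,.294],args=(names,),method='Nelder-Mead',options=dict(initial_simplex=[[.406,-.329,.294],[.411,-.329,.294],[.406,-.324,.294],[.406,-.329,.32]],xatol=1e-4,fatol=1e-2))
    u=np.array([np.cos(r.x[2]),np.sin(r.x[2])]);d=np.array([.4577,-.3134])-r.x[:2]
    print(names,r.x.round(4),round(r.fun,1),'tcp-hub along',(d@u).round(4),'across',(u[0]*d[1]-u[1]*d[0]).round(4))
c=cams['top'];im=cv2.imread('pics/top0.png').astype(float)[160:180,258:280]
print(im.mean(2)[4:16,4:18].astype(int))
E
python3 sil.py
```

```text
('top',) [ 0.4088 -0.3282  0.2934] 41.5 tcp-hub along 0.0511 across 0.0
('side',) [ 0.4066 -0.3264  0.2825] 110.6 tcp-hub along 0.0527 across -0.0018
('top', 'side') [ 0.4072 -0.328   0.291 ] 159.0 tcp-hub along 0.0526 across -0.0005
[[ 40  31  41  43  41  36  27  23  25  27  24  28  28  33]
 [ 40  38  41  37  39  42  43  45  46  44  36  27  24  25]
 [ 41  35  42  41  39  43  43  43  45  42  41  44  43  47]
 [ 39  36  42  40  40  39  45  43  44  49  29  27  32  45]
 [ 38  41  44  43  39  86 144 121  47  32  30  31  25  29]
 [ 31  41  40  43  67 152 154 153  86  35  27  32  29  33]
 [ 38  45  46  42 104 161 163 159 127  38  31  29  31  30]
 [ 26  46  41  45  42 145 169 161  83  36  27  26  44  44]
 [ 34  45  39  42  40  57  64  62  42  40  47  44  48  37]
 [ 37  43  44  47  42  42  39  44  44  39  41  39  40  21]
 [ 37  42  39  43  41  43  42  40  38  40  40  37  43  20]
 [ 45  40  41  42  42  43  42  39  39  41  39  40  41  19]]
```

```bash
python3 - <<'E'
from fit import *
T=env.capture('top');P=atz(T,(268.15,169.77),.075);print('pin',P)
P=(P[:2]+[.5639,.0786])/2
a=1.384;u=np.array([np.cos(a),np.sin(a)]);print(P,'tcp target',P+.0518*u)
E
python3 go.py .5735 .129 .1175 1.384
```

```text
pin [0.56316343 0.07713013 0.075     ]
[0.56353172 0.07786506] tcp target [0.57315159 0.12876396]
15.425 [0.5735 0.1319 0.1175] [ 0.13  0.44 -0.59  1.86  0.3   0.93 -0.78] 0.23058794067132385
shift mm [-2.9  0.6  0. ] turn [ 0.001 -0.     0.002]
```

servo_tool(
  series=[
    [-2,0.3,0,0,0,0],
    [-3.2,0.3,0,0,0,0],
    [-3.2,0.3,0,0,0,0],
    [-3.2,0.3,0,0,0,0],
    [-3.2,0.3,0,0,0,0],
  ],
)

```text
time: 16.05
position: [0.5732, 0.1288, 0.1175]
tool_rot: [0.769, 0.639, 0.0, 0.0]
contact_force: [0.3, 0.1, -6.8]
grip_width: 0.232
```

```bash
python3 go.py .5732 .1288 .1175 1.384; python3 chk.py
python3 - <<'E'
import sys;sys.path.insert(0,'.')
from h import *
S=env.capture('side');save(S,'f7');st=env.sense();print(st['qd'].round(3),st['contact_force'].round(1))
E
```

```text
16.05 [0.5732 0.1288 0.1175] [ 0.14  0.44 -0.59  1.86  0.3   0.93 -0.78] 0.23222370080128443
shift mm [0. 0. 0.] turn [ 0.001 -0.     0.003]
[0.5732 0.1288 0.1175]
side mask conf 0.82 u 344 360 v 142 180
side col 352 [(158, 200), (159, 203), (160, 211), (161, 195), (162, 117), (163, 143), (164, 147), (165, 134), (166, 133), (167, 138), (168, 130), (169, 133), (170, 143), (171, 141), (172, 141), (173, 140), (174, 146), (175, 141), (176, 135), (177, 137), (178, 140), (179, 138), (180, 124), (181, 226), (182, 341), (183, 338), (184, 333), (185, 331)]
side row 172 [(340, 131), (341, 122), (342, 126), (343, 123), (344, 114), (345, 108), (346, 116), (347, 130), (348, 128), (349, 136), (350, 143), (351, 137), (352, 141), (353, 143), (354, 132), (355, 137), (356, 126), (357, 130), (358, 125), (359, 114), (360, 92), (361, 87), (362, 67), (363, 57), (364, 88), (365, 123)]
top mask 0.54 213 228 156 163
top row [(208, [136, 75, 37]), (209, [142, 81, 43]), (210, [144, 83, 45]), (211, [139, 80, 41]), (212, [106, 63, 33]), (213, [69, 65, 53]), (214, [66, 62, 55]), (215, [62, 57, 52]), (216, [65, 61, 55])]
0 hub [0.5629 0.0746] side u 344.9 361.6 v 162.2 180.3 top end u 214.2 v 156.2 162.4
0.003 hub [0.5635 0.0775] side u 344.9 361.6 v 161.8 179.9 top end u 213.4 v 156.1 162.3
0.006 hub [0.5641 0.0805] side u 344.9 361.6 v 161.4 179.4 top end u 212.7 v 155.9 162.1
0.009 hub [0.5646 0.0834] side u 345.0 361.6 v 161.0 179.0 top end u 212.0 v 155.8 162.0
[ 0.001  0.    -0.001 -0.    -0.002 -0.001 -0.   ] [ 0.2 -0.7 -5.4]
```

View pics/f7.png

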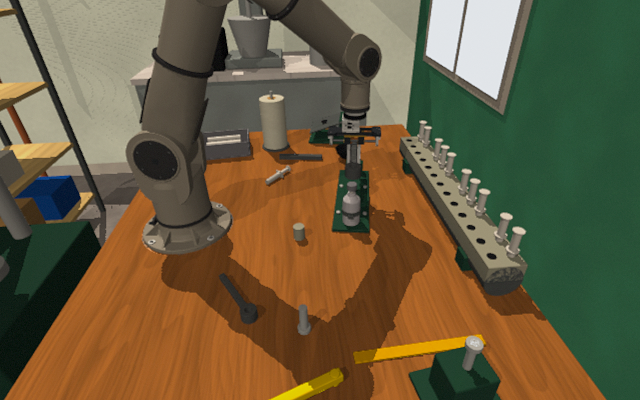

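servo_tool(
  series=[
    [-1,0,0,0,0,0],
    [-1.2,0,0,0,0,0],
    [-1.2,0,0,0,0,0],
    [-1.2,0,0,0,0,0],
    [-1.2,0,0,0,0,0],
    [-1.2,0,0,0,0,0],
  ],
)

```text
time: 17.05
position: [0.5729, 0.1276, 0.1175]
tool_rot: [0.769, 0.639, 0.0, 0.0]
contact_force: [1.3, 0.8, -6.4]
grip_width: 0.231
```

Run:
```python
from h import *
s=env.sense();print(s['time'],s['position'].round(4),abs(s['qd']).max(),s['grip_width'],s['contact_force'].round(1));print(env.sign_off())
```

```text
17.05 [0.5729 0.1276 0.1175] 0.002196846654046681 0.2306142266330576 [ 1.3  0.8 -6.4]
the job is handed in; nothing more can be done
None
```

The job is handed in at 17 s, with the offset lever held level and still above the fixture. I could not check directly that the bore is over the pin.

- **Cap:** I pressed it onto its stop. The vertical force rose to 40 N with no further travel, and a picture afterwards showed it back up.
- **Lever:** I picked up the larger dark lever at its balance point. The gripper closed to about 22 mm, which matches the bar. It carries about 6.5 N, with almost no torque and no tilt seen when it was lifted.
- **Final pose:** By arm pose and in-hand geometry, the hub's underside is about 35 mm above the pin top, and the thin end is over the fork. The arm was still at hand-in.
- **Other things:** The last side picture showed none of the other loose things knocked over or out of place. I did not measure their positions again.

**Checks that disagreed:** The arm hid the hub from the top camera and the canister hid the pin from the side camera. I therefore worked out the alignment from how the lever first lay and from edges still visible. Those estimates of the hub's position along the lever differed by about 3 mm. I took a value between them and shifted the lever a last 1.2 mm, so expect an alignment error of about 2 mm.

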